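Lock the label post into the violet planter

TASK

Take the label post out of the wooden rest, pass its T-shaped foot through the slot in the planter's sliding plate, press it gently down against the spring and turn it a quarter turn so that it springs up and locks under the plate, then let go and leave it standing upright. Never jam or press it hard against the planter (about 3 kg of force at the very most), and leave the tamper standing in the rest.

Things in the scene. Friction and masses are not known exactly. Their poses are not given: they have to be found in the camera images.
- post: label post, loose, grey plastic, 90 g, 115 mm tall, upright in one slot of the wooden rest. Origin: centre of its T-foot's underside; z up the shaft, x along the T-foot. T-foot: bar 34 (x) x 9 (y) x 8 mm high. Shaft: round, 9 mm, z = 8 to 81 mm. Above it the head (see point post_head), parallel to the T-foot.
- post_head (a point): centre of the post's head, 98 mm above the foot's underside: a blank flat plate 36 mm (post's x) x 12 mm (y) x 34 mm high; pinch it across its 12 mm thickness. It turns together with the T-foot.
- tamper: flat-bladed soil tamper, a bystander of the same grey plastic, 100 mm tall, in the rest's other slot: straight blade 34 x 9 mm, 70 mm high, with no neck, round knob of 26 mm diameter above. Origin: centre of its underside. Not to be used.
- rest: wooden block 80 (x) x 170 (y) x 30 mm high, fixed. Origin: centre of its underside. Two slots 39 (x) x 13.5 mm (y), 22 mm deep, open at the top, at y = -45 and +45 mm: post and tamper stand in them, either way round, T-foot along the rest's x, underside 8 mm above the table.
- trough: grey planter trough 130 (x) x 340 (y) mm, fixed, deck top at z = 80 mm. Origin: centre of its underside. A potted violet at each end (y = -125 and +125 mm, pot radius 38 mm, leaves to 45 mm above the deck). On the deck's middle lies a white slot plate 64 (x) x 120 (y) x 6 mm, whose slot is 38 mm long (along x) and 13 mm wide (y).
- plate_mid (a point): fixed point of the trough at x = 0, y = 0, z = 86 mm, the height of the slot plate's top face. The plate has been slid along the trough, so the slot's centre is at x = 0 but anywhere from y = -16 to +16 mm: NOT measured. Find it by sight or by feel: on the plate the foot stops at 86 mm, in the slot it goes down freely. Friction of 80 N holds the plate.
- spring_mid (a point): fixed point of the trough at x = 0, y = 0, z = 75 mm, the height of the plate's underside round the slot and of the spring pad below. The pad meets the foot's underside here and pushes up with 6 N plus 0.6 N per mm; hard stop 14 mm lower. With its underside pressed to 64 to 66 mm (12 N) the 8 mm foot is clear below the plate and turns freely either way.
- recess_mid (a point): fixed point of the trough at x = 0, y = 0, z = 80 mm, the height of the ceiling of the recess in the plate's underside: 5 mm deep, 38 mm long along the trough's y, 15 mm wide, crossing the slot at its centre (so it shifts with the plate). Turned 90 degrees and let up, the foot springs up into it, underside at 72 mm, and is locked.
There are look-alikes about, which are no part of the job. What is shaped like the post but blue or purple is not meant.

How it is judged:
On the way, in this order (a step that is already met when the one before it is completed fails the run):
1. the T-foot, lined up with the slot, has passed through it and down on to the spring (foot's underside lower than 70 mm in the trough's frame) (z of post in the frame of trough between 0.055 and 0.07 m and x of post in the frame of trough between -0.01 and 0.01 m and angle between the x axis of post and the x axis of trough, either way round below 0.25 rad and y of post in the frame of trough between -0.025 and 0.025 m), for 0.1 s.
2. the T-foot is turned across the slot, under the plate (z of post in the frame of trough between 0.055 and 0.0765 m and angle between the x axis of post and the y axis of trough, either way round below 0.25 rad), for 0.1 s.
At the end, for the whole second after the job is handed in: Post released, upright (0.15 rad), at rest, T-foot along the trough's y (0.25 rad), sprung up into the recess: its underside 69.5 to 76.5 mm high in the trough's frame, within 10 mm of its middle in x and 25 mm in y; tamper within 20 mm of where it stood (angle between the x axis of post and the y axis of trough, either way round below 0.25 rad and z of post in the frame of trough between 0.0695 and 0.0765 m and x of post in the frame of trough between -0.01 and 0.01 m and y of post in the frame of trough between -0.025 and 0.025 m and angle between post's own z axis and vertical below 0.15 rad and linear speed of post below 0.02 m/s and distance of tamper from where it was at the start of the episode below 0.02 m); the robot touches nothing.
It fails at once if the post is pressed or jammed against the planter with more than 30 N (contact force between post and trough above 30 N).
It also fails if it takes over 72 s, if anything falls off the work surface, if the arm or the gripper's body presses on something with over 40 N, if the wrist force passes 120 N, or if a joint passes its speed limit or range.

ROBOT

A 6-joint arm with a two-finger parallel gripper is mounted at the origin on the work surface. World frame = base frame: x ahead of the robot, y to its left, z up, the work surface at z = 0. Lengths are in m, angles in rad, forces in N, time in s.
With the tool pointing down it reaches from about 0.25 to 0.725 m from the base axis. Payload 4 kg.
Tool frame: the origin (TCP) lies midway between the tips of the shut fingers; the grasp point (between the pads) lies arm.grip_point_offset behind it (arm.grip_point_offset is the distance from the TCP to the grasp point, in m); y points along the fingers, z is the direction in which the jaws open and shut, and the axes are right-handed (so a half turn about y gives the same grasp; the last joint's range is limited). The gripper opens to 85 mm and grips with 20 to 120 N. Pads are 22 mm wide; open, the fingers measure 114 mm over their backs; the gripper's body (76 mm by 85 mm) begins 54 mm behind the grasp point. The pads swing forward as they close: fully open they stand 13 mm farther back than shut.
Start: joints at [1.144, 0.241, 0.005, 1.335, 0, 1.571], TCP at [0.207, 0.455, 0.195] pointing down, gripper open.
Joint ranges: [-2.72, 2.72], [-1.05, 1.87], [-1.09, 1.28], [-1.99, 2.15], [-1.42, 1.44], [-3.14, 3.14]. Speed limits (rad/s): [2.79, 2.79, 3.14, 3.14, 3.14, 3.14].

INTERFACE

Orientations are given as a unit quaternion [w, x, y, z].
In Python, from rig import telemetry, viewer, finish_job, arm gives the robot as it stands.
- The arm moves only by the shell command python3 -m handwheel 'ROWS' [FORCE]. ROWS is JSON, a list that holds one entry, the list of rows, each a list of 7 numbers: the shift along the tool's x, y, z in mm, then the turn, a rotation vector about the tool's x, y, z in degrees, then the opening, from 0 (shut) to 1 (fully open). In form: [[[tx, ty, tz, wx, wy, wz, gripper], ...]]. A call has 1 to 10 rows; each row shifts and turns the commanded pose from where the row before left it, along the tool's axes as they then stand; what a row does not reach is not made up. A row lasts 1/8 s, in which the tool goes at most 62.5 mm and 10.7 degrees, less where a joint would pass 70% of its speed; a pose out of reach is approached as far as the arm can. A call with a gripper value outside its range is refused whole. The fingers move at their own pace and stop on an object; FORCE is the grip in N (left out, the last holds). Time passes only in rows, so rows that do not move let the fingers close. It gives the time, the measured TCP pose, the force and the opening at its end, in the units of the state.
- telemetry.sense(): the state, without advancing time (a new reading comes with each control period).
- viewer.grab_frame(name): name is "scene" or "top" or "wrist"; returns (picture, depth): 384x512x3 uint8, red, green, blue; 384x512 float32, m along the optical axis (not along the pixel's ray), 0 where there is no reading.
- viewer.camera_info(name): a dict with "fx", "fy", "cx", "cy" (pixels), "k1" (the pictures are not rectified: a ray, as slopes to the right and down, at radius r is drawn at 1 + k1 r^2 times it, then the intrinsics apply), "view" (4x4, takes a point from world to camera coordinates). Camera axes: x right, y down, z forward; pixel columns grow to the right and rows downward; lengths in m; the calibration is good to about 2 mm. A picture is of the moment at which its call begins: read the wrist's pose just before it. camera_info takes no time and is no camera call; for the wrist camera it gives the pose at the moment of the call.
- finish_job(): hands the job in, once; it reports no verdict.
The state is a dict: "time_s": time; "joint_pos": joint angles; "qvel": joint speeds; "effort": joint torques, N m; "eef_pos": TCP position; "ee_rot": TCP orientation; "force": force on the tool from outside, world axes, zero at the start; "torque": the same for the moment, N m; "grip_width": finger opening in m.
Only numpy, scipy, OpenCV 4.12 (cv2) and the standard library are available. Lean on these libraries where they do the work, as an engineer would, in place of code of your own. Each camera call takes 0.05 s, during which the arm holds its last target. There are 200 camera calls.

## Working session

There is one attempt and no reset: what is moved stays moved. The work goes in short steps, Python scripts to look and compute and a shell command to move; the robot and the scene stay as the last step left them, time stands still between calls to the robot, and variables do not carry over. Pictures are saved under pics/ and viewed, about 8 in all and at most 12, crops included, and the job is handed in when it is done.

```bash
ls; mkdir -p pics; python3 - <<'E'
from rig import telemetry, viewer, arm
import cv2, numpy as np
s=telemetry.sense(); print(s, arm.grip_point_offset)
for n in ("scene","top"):
    p,d=viewer.grab_frame(n); cv2.imwrite(f"pics/{n}0.png",p[:,:,::-1]); np.savez(f"pics/{n}0.npz",p=p,d=d)
    print(n,viewer.camera_info(n))
E
```

```text
pics
{'time_s': 0.0, 'joint_pos': array([ 1.14399717e+00,  2.41447791e-01,  3.74136671e-03,  1.33519704e+00,
       -1.87700009e-05,  1.57081009e+00]), 'qvel': array([ 1.26657986e-03, -1.17783127e-03, -1.09164812e-04,  2.82896882e-04,
        8.96445428e-05,  9.95609400e-04]), 'effort': array([-1.10083431e-03, -3.72312105e+01,  2.52411175e+01,  1.67470286e-02,
       -1.61980988e-04,  1.09002812e-05]), 'eef_pos': array([0.20669559, 0.45450775, 0.19390219]), 'ee_rot': array([-0.69033628,  0.69179527, -0.14990956,  0.14960699]), 'force': array([-0.47617569, -1.18048593, -0.65370335]), 'torque': array([ 2.83473644e-06, -3.89404849e-02, -3.93482564e-02]), 'grip_width': 0.08549703287546953} 0.0187
scene {'fx': 455.5837624518227, 'fy': 455.5837624518227, 'cx': 256.7334800784802, 'cy': 197.92547167169948, 'k1': -0.1222801239667422, 'view': array([[-0.22216037,  0.97499336, -0.00572048,  0.18811956],
       [ 0.60952655,  0.13430163, -0.7813069 , -0.20783817],
       [-0.76100076, -0.17706222, -0.62412083,  1.36945277],
       [ 0.        ,  0.        ,  0.        ,  1.        ]])}
top {'fx': 353.12790776759505, 'fy': 353.12790776759505, 'cx': 257.84452175056003, 'cy': 185.2312500768179, 'k1': -0.06353410434672319, 'view': array([[ 0.02591704, -0.99925835, -0.02847907, -0.08411991],
       [-0.98725119, -0.02110932, -0.157764  ,  0.51491942],
       [ 0.15704582,  0.03220478, -0.98706609,  0.78183281],
       [ 0.        ,  0.        ,  0.        ,  1.        ]])}
```

View pics/top0.png

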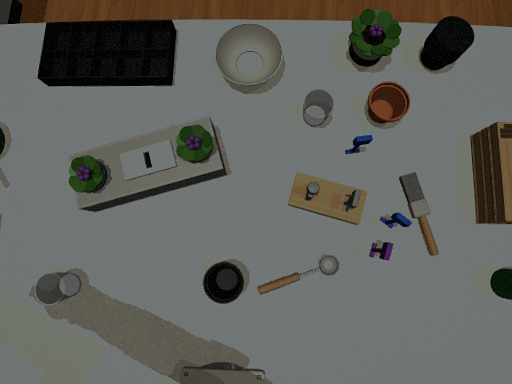

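View pics/scene0.png

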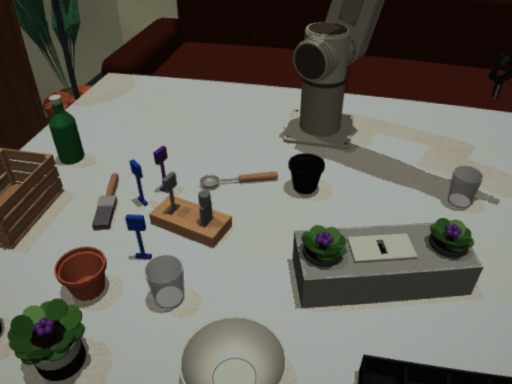

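The top view shows the rest at (328,198). Two grey pieces stand in it: a round knob at (313,188), which fits the tamper, and a flat head on a thin shaft at (352,202), which fits the post. The blue ones at (358,145) and (396,221) and the purple one at (381,250) are look-alikes. In the scene view the post is at (172,190) and the tamper at (205,208). The slot is at about (148,160) in the top view. Next I'll check the crop and measure.

```bash
cat > h.py <<'E'
import numpy as np, cv2
from rig import telemetry, viewer, arm
from scipy.spatial.transform import Rotation as R
def ray(ci,uv):
    uv=np.atleast_2d(uv).astype(float).reshape(-1,1,2)
    K=np.array([[ci['fx'],0,ci['cx']],[0,ci['fy'],ci['cy']],[0,0,1]])
    n=cv2.undistortPoints(uv,K,np.array([ci['k1'],0,0,0,0.]),None,None,None).reshape(-1,2)
    V=ci['view']; d=np.c_[n,np.ones(len(n))]@V[:3,:3]; return -V[:3,:3].T@V[:3,3], d
def plane(ci,uv,z):
    o,d=ray(ci,uv); return o+d*((z-o[2])/d[:,2])[:,None]
def cloud(ci,dep):
    v,u=np.mgrid[:dep.shape[0],:dep.shape[1]]
    o,d=ray(ci,np.c_[u.ravel(),v.ravel()]); return (o+d*dep.reshape(-1,1)).reshape(*dep.shape,3)
def project(ci,P):
    P=np.atleast_2d(P); c=P@ci['view'][:3,:3].T+ci['view'][:3,3]; n=c[:,:2]/c[:,2:]
    n=n*(1+ci['k1']*(n**2).sum(1,keepdims=True)); return n*ci['fx']+[ci['cx'],ci['cy']]
def rect(P):
    (c,s,a)=cv2.minAreaRect((np.asarray(P)[:,:2]*1000).astype(np.float32)); return np.round(c,1),np.round(s,1),round(a,1)
def tool():
    s=telemetry.sense(); w,x,y,z=s['ee_rot']; return s,R.from_quat([x,y,z,w])
E
python3 - <<'E'
from h import *
t=np.load('pics/top0.npz'); p,d=t['p'],t['d']; s=np.load('pics/scene0.npz')
ci=viewer.camera_info('top'); hsv=cv2.cvtColor(p,cv2.COLOR_RGB2HSV)
C=cloud(ci,d)
def big(m,box):
    k=np.zeros(m.shape,np.uint8); y0,y1,x0,x1=box; k[y0:y1,x0:x1]=m[y0:y1,x0:x1]
    n,l,st,_=cv2.connectedComponentsWithStats(k); i=1+st[1:,4].argmax(); return l==i
X=C[...,2]
def P(m,z): v,u=np.nonzero(m); return plane(ci,np.c_[u,v],z)
wood=(hsv[...,1]>60)&(hsv[...,0]<25)
m=big(wood,(165,230,280,375)); print('rest',rect(P(m,.03)),m.sum(),np.median(X[m]))
head=big((X>.085)&(X<.2),(170,225,335,375)); print('post head',rect(C[head]),rect(P(head,.123)),head.sum(),X[head].max())
kn=big((X>.085)&(X<.2),(170,210,295,335)); print('knob',rect(P(kn,.106)),kn.sum(),X[kn].max())
deck=(np.abs(X-.083)<.012); m=big(deck,(110,215,60,230)); print('deck',rect(P(m,.08)),m.sum())
g=hsv[...,2]; 
print('plate/deck V',g[160,130],g[160,165],g[170,115],g[160,148])
m=big((g>150)&(hsv[...,1]<60),(138,182,115,182)); 
print('plate',rect(P(m,.086)),m.sum())
sl=big(g<90,(148,172,138,158)); print('slot',rect(P(sl,.086)),sl.sum(),P(sl,.086).mean(0))
a=cv2.resize(p[120:200,100:200],(500,400),interpolation=cv2.INTER_CUBIC)
b=cv2.resize(s['p'][160:250,140:240],(444,400),interpolation=cv2.INTER_CUBIC)[:,:290]
cv2.imwrite('pics/crop1.png',np.hstack([a,b])[:,:,::-1])
E
```

```text
rest (array([ 492.2, -234.8]), array([169.9,  81.3]), 75.3) 2148 0.029602465606362705
post head (array([ 481. , -278.9]), array([12.5, 35.9]), 75.1) (array([ 479.4, -275.2]), array([17.4, 39.8]), 75.2) 155 0.1252462740741187
knob (array([ 503.8, -190.5]), array([24. , 27.5]), 45.9) 129 0.11043150206804198
deck (array([558.8, 187.4]), array([134. , 341.8]), 16.8) 6266
plate/deck V 119 119 101 3Traceback (most recent call last):
  File "<stdin>", line 17, in <module>
  File "<stdin>", line 7, in big
ValueError: attempt to get argmax of an empty sequence
```

```bash
python3 - <<'E'
from h import *
t=np.load('pics/top0.npz'); p,d=t['p'],t['d']; s=np.load('pics/scene0.npz')
for n,q in(('top',p),('scene',s['p'])):
    ci=viewer.camera_info(n); g=cv2.cvtColor(q,cv2.COLOR_RGB2GRAY)
    b=(138,182,112,182) if n=='top' else (230,266,340,422)
    sub=g[b[0]:b[1],b[2]:b[3]]; th,_=cv2.threshold(sub,0,255,cv2.THRESH_OTSU)
    for nm,m in(('slot',sub<60),('plate',sub>(112 if n=='top' else th))):
        k,l,st,_=cv2.connectedComponentsWithStats(m.astype(np.uint8)); 
        c=np.hypot(_[1:,0]-sub.shape[1]/2,_[1:,1]-sub.shape[0]/2)*(st[1:,4]>15)+1e3*(st[1:,4]<=15)
        i=1+(c.argmin() if nm=='slot' else st[1:,4].argmax())
        v,u=np.nonzero(l==i); P=plane(ci,np.c_[u+b[2],v+b[0]],.086); print(n,nm,th,rect(P),len(u),P.mean(0)*1000,np.median(u)+b[2],np.median(v)+b[0])
a=cv2.resize(p[120:200,100:200],(500,400),interpolation=cv2.INTER_CUBIC)
a=cv2.convertScaleAbs(a,alpha=1.6)
b=cv2.resize(s['p'][160:250,140:240],(444,400),interpolation=cv2.INTER_CUBIC)[:,30:320]
cv2.imwrite('pics/crop1.png',np.hstack([a,b])[:,:,::-1])
s,Rt=tool(); print(Rt.as_matrix().round(3))
E
```

```text
top slot 78.0 (array([562.9, 178.2]), array([36.5, 11.5]), 18.2) 81 [562.55558419 177.8360558   86.        ] 147.0 160.0
top plate 78.0 (array([563. , 178.6]), array([ 62.8, 118.4]), 16.9) 1252 [563.29706456 178.45479155  86.        ] 147.0 159.0
scene slot 128.0 (array([565.7, 179.2]), array([24.7, 10.3]), 17.5) 53 [566.01871585 179.18946028  86.        ] 382.0 248.0
scene plate 128.0 (array([561.7, 179.3]), array([ 64.8, 119.9]), 16.9) 1383 [562.73168077 178.78355782  86.        ] 381.0 247.0
[[ 0.91  -0.001  0.414]
 [-0.414 -0.002  0.91 ]
 [-0.    -1.    -0.002]]
```

View pics/crop1.png

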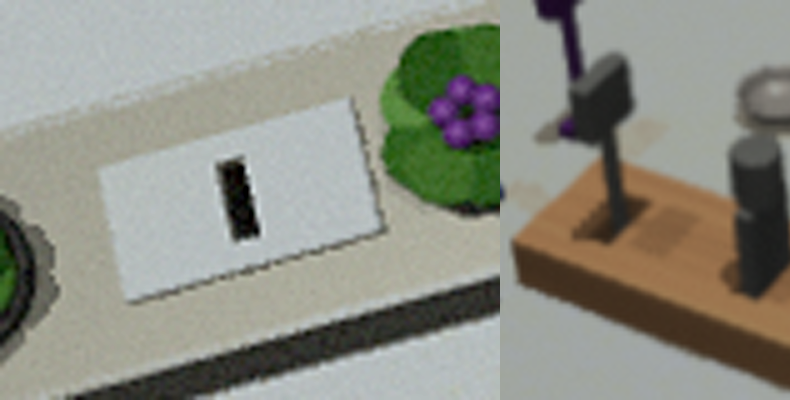

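The crop confirms it: the flat-headed post on its thin shaft is at crop (605,100) and the round tamper knob is at (760,165). The slot is in the middle of the white plate. Now moving above the post.

```bash
python3 -m handwheel '[[[0,0,0,0,-9.6,0,1],[28,-5,-40,0,0,0,1],[28,-5,-40,0,0,0,1],[28,-5,-40,0,0,0,1],[28,-5,-40,0,0,0,1],[28,-5,-40,0,0,0,1],[28,0,-40,0,0,0,1],[28,0,-40,0,0,0,1],[28,0,-40,0,0,0,1],[28,0,-40,0,0,0,1]]]' 60
python3 -m handwheel '[[[28,0,-40,0,0,0,1],[28,0,-40,0,0,0,1],[28,0,-40,0,0,0,1],[28,0,-40,0,0,0,1],[28,0,-40,0,0,0,0.6],[28,0,-40,0,0,0,0.6],[5,0,2,0,0,0,0.6],[0,0,0,0,0,0,0.6],[0,0,0,0,0,0,0.6]]]'
cat >> h.py <<'E'
def plan(tgt,yaw):
    s,Rt=tool(); M=Rt.as_matrix(); cur=np.degrees(np.arctan2(M[1,2],M[0,2]))
    a=np.radians(yaw); T=np.array([[np.sin(a),0,np.cos(a)],[-np.cos(a),0,np.sin(a)],[0,-1,0]])
    err=Rt.inv()*R.from_matrix(T)
    print('pos',(s['eef_pos']*1000).round(1),'yaw',round(cur,2),'tilt',M[2].round(4),'rotvec(tool,deg)',np.degrees(err.as_rotvec()).round(2))
    dw=np.array(tgt)-s['eef_pos']*1000
    print('shift now-axes',(M.T@dw).round(1),'after-turn axes',(T.T@dw).round(1),'t',s['time_s'],'w',s['grip_width'],'F',s['force'].round(2),'q',np.degrees(s['joint_pos']).round(1))
E
python3 - <<'E'
from h import *
plan((481,-279,87.3),75.1)
p,d=viewer.grab_frame('wrist'); cv2.imwrite('pics/w1.png',p[:,:,::-1])
ci=viewer.camera_info('wrist'); C=cloud(ci,d); X=C[...,2]
m=(X>.11)&(X<.13)&(np.hypot(C[...,0]-.481,C[...,1]+.279)<.04); v,u=np.nonzero(m)
if len(u): print('head',rect(C[m]),np.median(u),np.median(v),len(u))
E
```

```text
time_s: 1.35
eef_pos: [0.3583, 0.041, 0.2196]
ee_rot: [0.701, -0.701, 0.091, -0.091]
force: [0.9, 1.0, -0.2]
grip_width: 0.0856
time_s: 2.48
eef_pos: [0.464, -0.2306, 0.2198]
ee_rot: [0.701, -0.701, 0.091, -0.091]
force: [0.1, 0.4, 1.5]
grip_width: 0.0512
pos [ 464.  -230.6  219.8] yaw 75.23 tilt [-7.e-04 -1.e+00  3.e-04] rotvec(tool,deg) [-0.02  0.13 -0.04]
shift now-axes [ 28.9 132.5 -42.5] after-turn axes [ 28.9 132.5 -42.4] t 2.475 w 0.0512371108273802 F [0.14 0.41 1.48] q [-26.4  15.4   6.1  80.8   0.  -11.7]
head (array([ 479.9, -278.6]), array([12.3, 35.1]), 75.5) 221.0 206.0 404
```

View pics/w1.png

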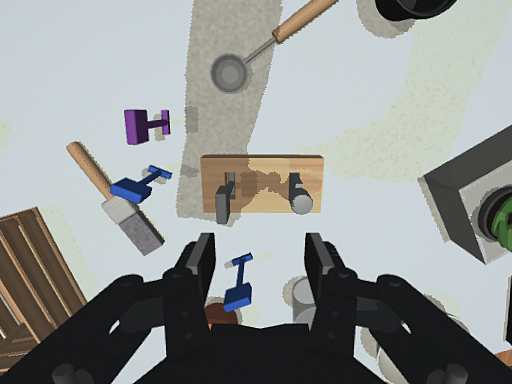

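The wrist view shows the post head at (222,205) and the tamper knob at (301,203). The head's position agrees to within 1 mm with the top view. Descending.

```bash
python3 -m handwheel '[[[14,0,-21,0,0,0,0.6],[14.4,0,-21,0,0,0,0.6],[0,40,0,0,0,0,0.5],[0,40,0,0,0,0,0.45],[0,30,0,0,0,0,0.45],[0,15,0,0,0,0,0.45],[0,6,0,0,0,0,0.45],[0,0,0,0,0,0,0.45],[0,0,0,0,0,0,0.45]]]' 60
python3 - <<'E'
from h import *
plan((480.5,-278.8,87.3),75.2)
E
```

```text
time_s: 3.65
eef_pos: [0.4821, -0.2801, 0.0902]
ee_rot: [-0.701, 0.702, -0.091, 0.092]
force: [0.7, -0.1, 0.2]
grip_width: 0.0389
pos [ 482.1 -280.1   90.2] yaw 75.15 tilt [ 2.5e-03 -1.0e+00 -7.0e-04] rotvec(tool,deg) [ 0.04 -0.05  0.14]
shift now-axes [-1.9  2.9  0.9] after-turn axes [-1.9  2.9  0.9] t 3.65 w 0.03894306302190769 F [ 0.66 -0.11  0.17] q [-30.2  23.8  -1.5  64.5  -0.  -15.3]
```

```bash
python3 -m handwheel '[[[-1.9,2.9,0.9,0,0,0,0.45],[0,0,0,0,0,0,0.45],[0,0,0,0,0,0,0.2],[0,0,0,0,0,0,0.1],[0,0,0,0,0,0,0],[0,0,0,0,0,0,0],[0,0,0,0,0,0,0],[0,0,0,0,0,0,0]]]' 80
python3 - <<'E'
from h import *
plan((480.5,-278.8,87.3),75.2)
E
```

```text
time_s: 4.65
eef_pos: [0.4794, -0.2783, 0.0857]
ee_rot: [0.701, -0.701, 0.092, -0.091]
force: [0.3, -0.6, 0.1]
grip_width: 0.0001
pos [ 479.4 -278.3   85.7] yaw 75.15 tilt [-4.e-04 -1.e+00  1.e-04] rotvec(tool,deg) [-0.01 -0.05 -0.02]
shift now-axes [ 1.2 -1.6 -0.2] after-turn axes [ 1.2 -1.6 -0.2] t 4.65 w 0.00012964581186244292 F [ 0.29 -0.57  0.1 ] q [-30.1  23.8  -2.2  64.   -0.  -15.3]
```

```bash
python3 - <<'E'
from h import *
o=[]
for n,b in(('scene',(140,260,120,260)),('wrist',(0,384,0,512)),('top',(150,240,270,390))):
    p,d=viewer.grab_frame(n); ci=viewer.camera_info(n)
    if n!='wrist':
        C=cloud(ci,d); 
    o.append(cv2.resize(p[b[0]:b[1],b[2]:b[3]],(266,300) if n=='top' else ((266,300) if n=='scene' else (266,300))))
cv2.imwrite('pics/m.png',np.hstack(o)[:,:,::-1])
E
```

```text
(no output)
```

View pics/m.png

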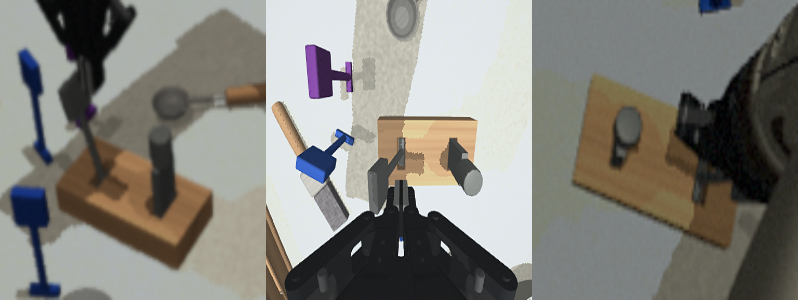

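The grasp missed: the fingers shut beside the head, which now leans to the left of them in the wrist view at combined pixel (377,185). I'll measure where the head and fingers are.

```bash
python3 - <<'E'
from h import *
p,d=viewer.grab_frame('wrist'); ci=viewer.camera_info('wrist'); C=cloud(ci,d); X=C[...,2]
s,Rt=tool(); M=Rt.as_matrix()
L=(C-s['eef_pos'])@M*1000   # tool frame mm
cv2.imwrite('pics/w2.png',cv2.resize(p[190:384,150:350],(800,600),interpolation=cv2.INTER_CUBIC)[:,:,::-1] if 0 else cv2.resize(p[180:360,150:350],(660,594),interpolation=cv2.INTER_CUBIC)[:,:,::-1])
for v in range(200,370,12): print(v,[tuple(L[v,u].round().astype(int)) for u in (200,210,220,230,240,250,256,262,270,280)])
E
```

```text
200 [(np.int64(14), np.int64(86), np.int64(-62)), (np.int64(14), np.int64(86), np.int64(-51)), (np.int64(4), np.int64(56), np.int64(-36)), (np.int64(4), np.int64(56), np.int64(-27)), (np.int64(4), np.int64(56), np.int64(-18)), (np.int64(-3), np.int64(35), np.int64(-8)), (np.int64(-1), np.int64(40), np.int64(-3)), (np.int64(6), np.int64(63), np.int64(2)), (np.int64(4), np.int64(57), np.int64(9)), (np.int64(4), np.int64(56), np.int64(18))]
212 [(np.int64(28), np.int64(87), np.int64(-63)), (np.int64(-17), np.int64(-26), np.int64(-30)), (np.int64(-17), np.int64(-27), np.int64(-24)), (np.int64(-13), np.int64(-17), np.int64(-19)), (np.int64(-2), np.int64(10), np.int64(-15)), (np.int64(16), np.int64(56), np.int64(-9)), (np.int64(21), np.int64(70), np.int64(-4)), (np.int64(21), np.int64(69), np.int64(2)), (np.int64(15), np.int64(56), np.int64(9)), (np.int64(16), np.int64(56), np.int64(19))]
224 [(np.int64(-14), np.int64(-38), np.int64(-34)), (np.int64(-14), np.int64(-39), np.int64(-28)), (np.int64(-11), np.int64(-31), np.int64(-24)), (np.int64(-4), np.int64(-17), np.int64(-20)), (np.int64(27
[... 5144 characters left out ...]
t64(-11), np.int64(-122), np.int64(-3)), (np.int64(-11), np.int64(-122), np.int64(-2)), (np.int64(-12), np.int64(-122), np.int64(0)), (np.int64(-12), np.int64(-123), np.int64(2)), (np.int64(-11), np.int64(-122), np.int64(5))]
368 [(np.int64(-20), np.int64(-134), np.int64(-14)), (np.int64(-20), np.int64(-133), np.int64(-12)), (np.int64(-21), np.int64(-134), np.int64(-10)), (np.int64(-21), np.int64(-134), np.int64(-7)), (np.int64(-12), np.int64(-127), np.int64(-6)), (np.int64(-12), np.int64(-126), np.int64(-3)), (np.int64(-12), np.int64(-126), np.int64(-1)), (np.int64(-11), np.int64(-126), np.int64(0)), (np.int64(-11), np.int64(-126), np.int64(2)), (np.int64(-12), np.int64(-127), np.int64(5))]
```

View pics/w2.png

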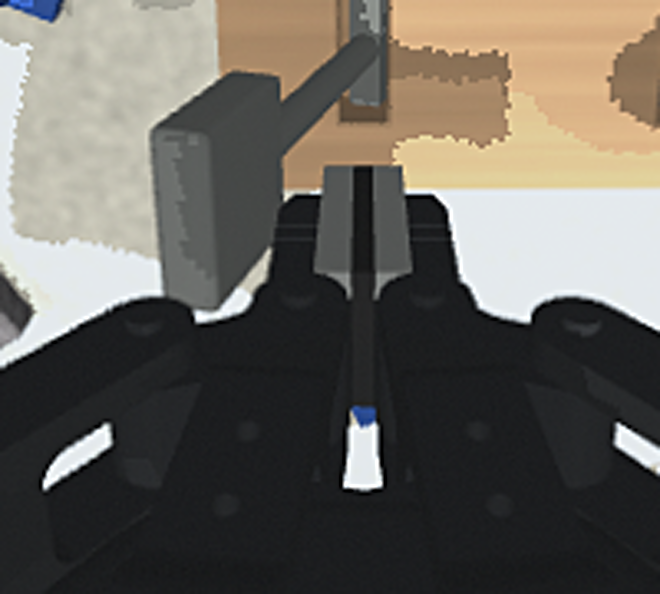

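```bash
python3 - <<'E'
from h import *
s,Rt=tool(); o=[]
for n,b in(('scene',(120,260,110,250)),('top',(140,240,290,390))):
    p,d=viewer.grab_frame(n); ci=viewer.camera_info(n); f=400/(b[1]-b[0])
    im=cv2.resize(p[b[0]:b[1],b[2]:b[3]],(400,400),interpolation=cv2.INTER_CUBIC); im=cv2.convertScaleAbs(im,alpha=1.8)
    for q,c in(((0,0,0),(255,0,0)),((0,-48,0),(0,255,0)),((0,-100,0),(255,255,0)),((-11,-48,0),(0,255,255))):
        u=(project(ci,s['eef_pos']+Rt.apply(np.array(q)/1000))[0]-[b[2],b[0]])*f
        cv2.circle(im,tuple(int(v) for v in u),4,c,-1)
    o.append(im)
cv2.imwrite('pics/m2.png',np.hstack(o)[:,:,::-1])
E
```

```text
(no output)
```

View pics/m2.png

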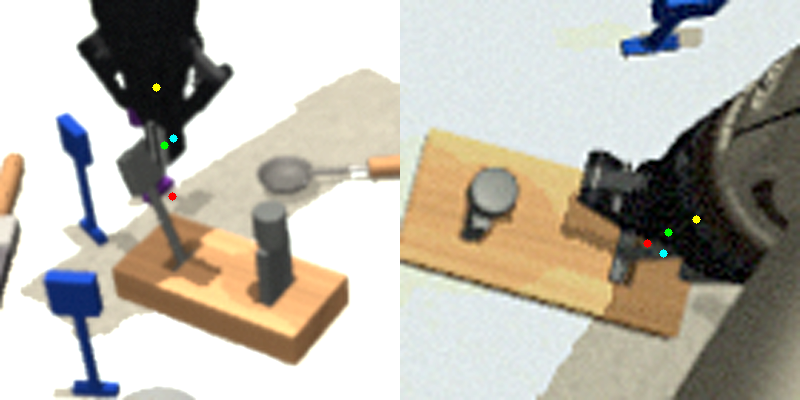

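```bash
python3 - <<'E'
from h import *
s,Rt=tool(); 
for n,b in(('scene',(150,215,140,195)),('top',(185,215,335,375))):
    p,d=viewer.grab_frame(n); ci=viewer.camera_info(n); C=cloud(ci,d); L=(C-s['eef_pos'])@Rt.as_matrix()*1000
    for v in range(b[0],b[1],3):
        print(v,' '.join('%d:%d,%d,%d'%(u,*L[v,u]) for u in range(b[2],b[3],2) if abs(L[v,u,0])<40 and abs(L[v,u,2])<45 and L[v,u,1]<40))
E
```

```text
150 146:11,-96,-40 148:11,-97,-35 150:12,-100,-28 152:6,-97,-28 154:15,-106,-14 156:17,-109,-7 158:12,-106,-6 160:8,-104,-4 162:16,-112,7 164:15,-113,12 166:15,-115,17 168:9,-112,17 170:0,-106,15 172:-3,-104,16 174:-9,-101,17
153 148:9,-88,-38 150:13,-93,-29 152:12,-94,-24 154:11,-94,-20 156:16,-101,-9 158:16,-102,-3 160:11,-99,-3 162:16,-105,6 164:16,-107,12 166:15,-108,16 168:9,-103,16 170:4,-101,17 172:-6,-94,13 174:-9,-92,15 178:12,-113,44
156 152:14,-87,-24 154:11,-86,-21 156:4,-82,-21 158:12,-91,-9 160:12,-92,-3 162:5,-88,-4 164:11,-95,6 166:17,-101,16 168:12,-99,17 170:-4,-86,8 172:-4,-88,14 174:11,-102,32 176:12,-105,38 178:12,-106,43
159 158:11,-82,-11 160:11,-84,-5 162:9,-83,-2 164:10,-86,4 166:11,-89,10 168:12,-91,16 170:7,-88,17 172:10,-92,25 174:11,-94,31 176:11,-97,37 178:12,-99,43 180:-7,-83,31
162 160:12,-77,-5 162:11,-78,-1 164:11,-79,3 166:13,-83,11 168:11,-82,14 170:5,-78,14 172:14,-88,27 174:11,-87,30 176:10,-88,34
165 160:6,-63,-12 162:11,-70,-2 164:12,-72,3 166:10,-72,7 168:6,-70,8 170:7,-72,15 172:-3,-64,11 174:-8,-62,12
168 160:-14,-36,-33 162:11,-61,-4 164:9,
[... 2083 characters left out ...]
 363:-25,-208,25 365:-25,-210,22 367:-24,-208,19 369:-26,-225,20 371:-27,-233,19 373:-29,-249,20
200 351:-6,-43,10 353:-6,-49,7 355:-15,-106,15 357:-26,-170,25 359:-27,-179,24 361:-28,-190,23 363:-28,-199,22 365:-29,-209,21 367:-29,-209,18 369:-28,-209,15 371:-29,-223,15 373:-30,-230,14
203 351:0,32,-5 353:0,24,-8 355:-10,-47,1 357:-10,-50,-1 359:-29,-168,20 361:-31,-179,19 363:-31,-187,18 365:-32,-195,17 367:-32,-204,16 369:-32,-210,14 371:-31,-209,11 373:-31,-210,8
206 361:-7,-10,-19 363:-34,-174,14 365:-34,-182,12 367:-34,-190,11 369:-35,-198,10 371:-35,-205,8 373:-35,-210,7
209 361:-14,-17,-19 363:-14,-24,-22 365:-14,-28,-25 367:-36,-171,5 369:-36,-179,4 371:-36,-183,2 373:-37,-191,1
212
```

The gripper really ends about 40 mm short of the reported TCP, and both cameras show this. So the fingertips only brushed the head's top and the loose post tipped over to its slack limit in the slot. I'll raise the gripper, then measure the fingertip offset and the post's lean.

```bash
python3 - <<'E'
from h import *
p,d=viewer.grab_frame('wrist'); ci=viewer.camera_info('wrist'); s,Rt=tool(); L=(cloud(ci,d)-s['eef_pos'])@Rt.as_matrix()*1000
for u in (250,254,262,266): print(u,[(v,*L[v,u].round(1)) for v in range(224,240,2)])
E
python3 -m handwheel '[[[0,-30,0,0,0,0,0],[0,-35,0,0,0,0,0],[0,-25,0,0,0,0,0.3],[0,0,0,0,0,0,0.5],[0,0,0,0,0,0,0.5],[0,0,0,0,0,0,0.5]]]'
cat > look.py <<'E'
from h import *
p,d=viewer.grab_frame('wrist'); ci=viewer.camera_info('wrist'); s,Rt=tool(); C=cloud(ci,d); M=Rt.as_matrix()
L=(C-s['eef_pos'])@M*1000; X=C[...,2]*1000
cv2.imwrite('pics/w3.png',p[:,:,::-1]); np.savez('pics/w3.npz',L=L,C=C,p=p)
print(s['time_s'],s['eef_pos'],s['grip_width'])
near=np.hypot(C[...,0]-.478,C[...,1]+.29)<.06
g=(p.max(2).astype(int)-p.min(2)<25)
m=(near&(X>95)&(X<160)&g).astype(np.uint8)
n,l,st,_=cv2.connectedComponentsWithStats(m); i=1+st[1:,4].argmax(); m=l==i
P=C[m]*1000; print('head n',len(P),'z',P[:,2].min(),P[:,2].max(),rect(P),'px',_[i])
# faces: normals by local gradient -> cluster top face
gx=np.cross(np.gradient(C,axis=1),np.gradient(C,axis=0)); gx/=np.linalg.norm(gx,axis=2,keepdims=True)+1e-12
me=cv2.erode(m.astype(np.uint8),np.ones((3,3)))>0
Ln=gx[me]@M; Pl=L[me]
cr,lab,cen=cv2.kmeans(Ln.astype(np.float32),2,None,(3,50,1e-4),5,cv2.KMEANS_PP_CENTERS)
for k in range(2):
    q=Pl[lab[:,0]==k]; c=q.mean(0); w=np.linalg.svd(q-c)[2]
    print('face',len(q),'centroid tool',c.round(1),'normal',w[2].round(3),'ext',(q@w.T).min(0).round(1),(q@w.T).max(0).round(1))
sh=near&(X>33)&(X<85)&g; 
for z in range(35,90,8):
    q=L[sh&(abs(X-z)<4)]
    if len(q)>3: print('shaft z',z,np.median(q,0).round(1),len(q))
E
python3 look.py
```

```text
250 [(224, np.float64(27.9), np.float64(56.4), np.float64(-9.4)), (226, np.float64(29.3), np.float64(54.9), np.float64(-9.3)), (228, np.float64(31.7), np.float64(55.7), np.float64(-9.4)), (230, np.float64(-10.9), np.float64(-39.6), np.float64(-5.8)), (232, np.float64(-11.4), np.float64(-43.1), np.float64(-5.7)), (234, np.float64(-11.6), np.float64(-46.0), np.float64(-5.6)), (236, np.float64(-11.5), np.float64(-48.3), np.float64(-5.5)), (238, np.float64(-11.4), np.float64(-50.4), np.float64(-5.5))]
254 [(224, np.float64(27.9), np.float64(56.4), np.float64(-5.6)), (226, np.float64(29.5), np.float64(55.4), np.float64(-5.6)), (228, np.float64(32.1), np.float64(56.7), np.float64(-5.6)), (230, np.float64(-11.3), np.float64(-40.4), np.float64(-3.5)), (232, np.float64(-11.3), np.float64(-43.0), np.float64(-3.5)), (234, np.float64(-11.5), np.float64(-45.8), np.float64(-3.4)), (236, np.float64(-11.4), np.float64(-48.1), np.float64(-3.4)), (238, np.float64(-11.3), np.float64(-50.3), np.float64(-3.4))]
262 [(224, np.float64(27.9), np.float64(56.5), np.float64(1.9)), (226, np.float64(29.8), np.fl
[... 1000 characters left out ...]
 0.3]
grip_width: 0.0426
5.9 [ 0.47879508 -0.27790256  0.17451001] 0.04242043684009471
head n 977 z 95.07479532344144 126.9177621530913 (array([ 473379.2, -305076.9]), array([20205.8, 35763.1]), 74.1) px [230.01944729 195.34288639]
face 382 centroid tool [ -1.2  51.6 -31.6] normal [-0.009  0.363 -0.932] ext [-27.9  30.2  42.9] [10.5 54.2 53.3]
face 425 centroid tool [ -0.   61.1 -23.3] normal [-0.009 -0.329  0.944] ext [-24.   34.2 -51.7] [ 12.1  67.1 -40.9]
shaft z 35 [ -0.4 138.6  -1. ] 13
shaft z 43 [ -0.7 132.1  -3.3] 21
shaft z 51 [ -0.5 123.9  -6.1] 22
shaft z 59 [ -0.4 115.2  -8.7] 20
shaft z 67 [ -0.2 108.2 -11.7] 27
shaft z 75 [ -0.2  99.9 -13.6] 26
shaft z 83 [  0.3  92.3 -15.4] 17
```

View pics/w3.png

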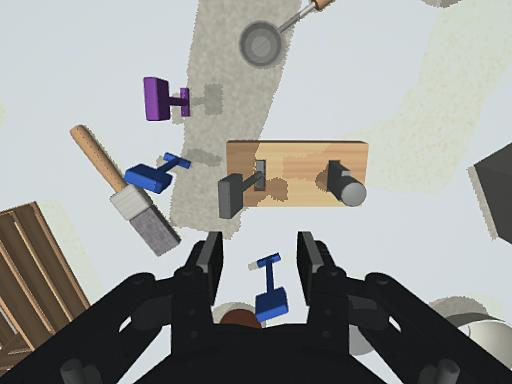

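The post leans about 18° toward tool −z, with its head at (230,195). I'll straddle it with vertical jaws, bring it upright by moving +z, then close. First I'll check the clearance to the blue one at (150,178).

```bash
python3 - <<'E'
import numpy as np
f=np.load('pics/w3.npz'); L,C,p=f['L'],f['C'],f['p'].astype(int)
b=(p[...,2]-p[...,0]>50); b[:,200:]=0; q=L[b]; print(q.min(0),q.max(0),np.percentile(q,[5,95],axis=0))
E
python3 -m handwheel '[[[0,0,-14,0,0,0,0.5],[0.5,0,-13,0,0,0,0.5],[0,0,0,0,0,0,0.5],[0,30,0,0,0,0,0.5],[0,30,0,0,0,0,0.5],[0,5,0,0,0,0,0.5],[0,0,0,0,0,0,0.5]]]' 30
python3 look.py | head -4
```

```text
[ -76.33324446 -179.12675002 -162.35330553] [ 21.08714894 172.63503736  -0.57116768] [[ -22.52051125   58.76651711 -121.40367997]
 [  -5.29636808  166.95827834  -93.05963743]]
time_s: 6.78
eef_pos: [0.4732, -0.3047, 0.1113]
ee_rot: [0.701, -0.701, 0.091, -0.091]
force: [-0.8, -0.4, 0.1]
grip_width: 0.0426
6.825 [ 0.4737928  -0.30498813  0.11199887] 0.04297991941940187
head n 1524 z 95.11713563466951 127.06954905877218 (array([ 473828.9, -305223.2]), array([20219. , 36357.6]), 74.2) px [258.63976378 220.06824147]
face 717 centroid tool [ -3.8 -10.4  -4.1] normal [ 0.015  0.358 -0.934] ext [-21.6 -19.5  -5.4] [20.6  7.9  5.7]
face 607 centroid tool [-3.  -3.7  2.9] normal [-0.024 -0.382  0.924] ext [-19.3 -16.7  -4.4] [17.5 15.9  6.4]
```

```bash
python3 -m handwheel '[[[0,20,0,0,0,0,0.5],[0,20,0,0,0,0,0.5],[0,15,0,0,0,0,0.5],[0,5,0,0,0,0,0.5],[0,0,0,0,0,0,0.5],[0,0,0,0,0,0,0.45],[0,0,6,0,0,0,0.4],[0,0,6,0,0,0,0.35],[0,0,6,0,0,0,0.3],[0,0,0,0,0,0,0.3]]]' 30
python3 - <<'E'
from h import *
plan((480.8,-278.4,50),75.2)
p,d=viewer.grab_frame('wrist'); cv2.imwrite('pics/w4.png',np.hstack([p[150:384,120:400],viewer.grab_frame('scene')[0][100:334,110:300]])[:,:,::-1])
E
```

```text
time_s: 8.07
eef_pos: [0.4779, -0.2865, 0.051]
ee_rot: [0.701, -0.701, 0.091, -0.091]
force: [-0.4, -0.1, 0.2]
grip_width: 0.0259
pos [ 477.9 -286.5   51. ] yaw 75.2 tilt [-1.e-04 -1.e+00  0.e+00] rotvec(tool,deg) [-0.    0.   -0.01]
shift now-axes [0.8 1.  8.6] after-turn axes [0.8 1.  8.6] t 8.075 w 0.025877817418135204 F [-0.41 -0.14  0.21] q [-30.9  26.   -4.6  59.5  -0.  -16.1]
```

View pics/w4.png

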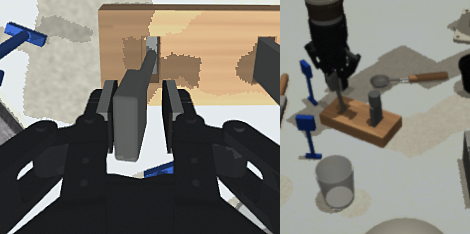

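The wrist picture shows the head (about (135,110)) between the two pads, still leaning a little. Finishing the righting move and closing.

```bash
python3 -m handwheel '[[[0,0,4,0,0,0,0.25],[0,0,4,0,0,0,0.2],[0,0,0.6,0,0,0,0.15],[0,0,0,0,0,0,0.1],[0,0,0,0,0,0,0],[0,0,0,0,0,0,0],[0,0,0,0,0,0,0],[0,0,0,0,0,0,0]]]' 80
python3 - <<'E'
from h import *
plan((480.8,-278.4,50),75.2)
E
cat > held.py <<'E'
from h import *
p,d=viewer.grab_frame('wrist'); ci=viewer.camera_info('wrist'); s,Rt=tool(); C=cloud(ci,d); M=Rt.as_matrix()
L=(C-s['eef_pos'])@M*1000
for y in range(-40,50,5):
    m=(abs(L[...,1]-y)<2.5)&(abs(L[...,0])<25)&(abs(L[...,2])<20)
    if m.sum()>3: q=L[m]; print('y',y,'n',m.sum(),'z %.1f..%.1f med %.1f'%(*np.percentile(q[:,2],[3,97]),np.median(q[:,2])),'x %.1f..%.1f'%tuple(np.percentile(q[:,0],[3,97])))
E
```

```text
time_s: 9.18
eef_pos: [0.4801, -0.2789, 0.051]
ee_rot: [-0.701, 0.701, -0.091, 0.092]
force: [-0.1, -0.1, 1.3]
grip_width: 0.0111
pos [ 480.1 -278.9   51. ] yaw 75.14 tilt [ 3.e-04 -1.e+00  0.e+00] rotvec(tool,deg) [-0.   -0.06  0.02]
shift now-axes [0.6 1.  0.7] after-turn axes [0.6 1.  0.7] t 9.175 w 0.01108646957341748 F [-0.15 -0.13  1.35] q [-30.2  25.7  -4.9  59.3   0.  -15.3]
```

```bash
python3 -m handwheel '[[[0,-6,0,0,0,0,0],[0,-12,0,0,0,0,0],[0,-20,0,0,0,0,0],[0,-30,0,0,0,0,0],[0,-40,0,0,0,0,0],[0,-40,0,0,0,0,0],[0,0,0,0,0,0,0],[0,0,0,0,0,0,0]]]'
python3 held.py
python3 - <<'E'
from h import *
a=np.radians(16.9); 
plan((562.7,178.7,205),106.9)
p,d=viewer.grab_frame('scene'); ci=viewer.camera_info('scene'); C=cloud(ci,d); s,Rt=tool()
L=(C-s['eef_pos'])@Rt.as_matrix()*1000
for y in range(-45,60,7):
    m=(abs(L[...,1]-y)<3.5)&(abs(L[...,0])<30)&(abs(L[...,2])<25); q=L[m]
    if len(q)>2: print('sc y',y,len(q),'x %.0f..%.0f z %.0f..%.0f'%(q[:,0].min(),q[:,0].max(),q[:,2].min(),q[:,2].max()))
E
```

```text
time_s: 10.18
eef_pos: [0.4796, -0.2787, 0.1988]
ee_rot: [0.701, -0.701, 0.091, -0.091]
force: [0.5, -0.1, -1.2]
grip_width: 0.0111
y -40 n 71 z -11.9..10.9 med -0.2 x -17.8..-11.3
y -5 n 21 z -3.2..2.2 med -0.1 x -4.2..-2.7
y 0 n 34 z -4.4..3.4 med -0.5 x -4.0..-1.7
y 5 n 30 z -4.5..3.5 med -0.1 x -4.1..-1.4
y 10 n 22 z -4.1..3.2 med -0.8 x -4.1..-1.3
y 15 n 34 z -4.7..3.7 med -0.9 x -4.2..-1.0
y 20 n 23 z -4.3..3.3 med -0.1 x -3.9..-0.8
y 25 n 24 z -4.9..3.9 med -0.5 x -4.1..-0.1
y 30 n 23 z -4.1..3.5 med -0.1 x -4.2..-1.1
y 35 n 178 z -4.2..4.0 med -0.1 x -16.5..-2.9
y 40 n 14 z -4.2..3.0 med -0.9 x -16.8..-16.2
pos [ 479.2 -278.5  198. ] yaw 75.15 tilt [-1.9e-03 -1.0e+00  5.0e-04] rotvec(tool,deg) [ -0.06 -31.75  -0.1 ]
shift now-axes [-36.5  -6.7 463.3] after-turn axes [212.8  -7.  413.1] t 10.225 w 0.01109742763880249 F [-0.42  0.24 -0.85] q [-30.2  20.    9.3  79.4  -0.  -15.3]
sc y -45 48 x -5..20 z -18..19
sc y -38 20 x -7..19 z -4..14
sc y -31 12 x 1..7 z -1..5
sc y -24 15 x 1..7 z -2..6
sc y -17 13 x -2..7 z -1..5
sc y -10 13 x 1..6 z -1..6
sc y -3 11 x 1..6 z -2..5
sc y 4 14 x -1..5 z -2..6
sc y 11 14 x 1..7 z -1..6
sc y 18 12 x -2..6 z -1..7
sc y 25 13 x -2..6 z -0..5
sc y 32 38 x -16..19 z -4..7
sc y 39 44 x -17..19 z -5..7
sc y 46 4 x -15..18 z -1..6
```

The post is held upright and centred, with its foot underside 43 mm below the reported TCP. Carrying it over the trough.

```bash
python3 -m handwheel '[[[0,-5,0,0,-8,0,0],[0,-5,0,0,-8,0,0],[0,-5,0,0,-8,0,0],[0,-3,0,0,-7.75,0,0],[21.3,0,41.3,0,0,0,0],[21.3,0,41.3,0,0,0,0],[21.3,0,41.3,0,0,0,0],[21.3,0,41.3,0,0,0,0],[21.3,0,41.3,0,0,0,0],[21.3,0,41.3,0,0,0,0]]]'
python3 -m handwheel '[[[21.3,0,41.3,0,0,0,0],[21.3,0,41.3,0,0,0,0],[21.3,0,41.3,0,0,0,0],[21.1,0,41.4,0,0,0,0],[0,0,0,0,0,0,0],[0,0,0,0,0,0,0]]]'
python3 held.py
cat > slot.py <<'E'
from h import *
plan((562.7,178.7,205),106.9)
p,d=viewer.grab_frame('wrist'); ci=viewer.camera_info('wrist'); s,Rt=tool(); M=Rt.as_matrix(); C=cloud(ci,d); L=(C-s['eef_pos'])@M*1000
np.savez('pics/w5.npz',p=p,L=L,C=C); cv2.imwrite('pics/w5.png',p[:,:,::-1])
g=p.astype(int); hsv=cv2.cvtColor(p,cv2.COLOR_RGB2HSV)
v,u=np.mgrid[:384,:512]; P=plane(ci,np.c_[u.ravel(),v.ravel()],.086).reshape(384,512,3)*1000
near=np.hypot(P[...,0]-562.7,P[...,1]-178.7)
def T(q): return (q/1000-s['eef_pos'])@M*1000
on=(near<75)&(abs(C[...,2]*1000-86)<4)
V=hsv[...,2]; th=cv2.threshold(V[on].reshape(-1,1),0,255,cv2.THRESH_OTSU)[0]; print('otsu',th)
pm=on&(V>th)&(hsv[...,1]<60); pm=cv2.morphologyEx(pm.astype(np.uint8),cv2.MORPH_OPEN,np.ones((3,3)))
n,l,st,c=cv2.connectedComponentsWithStats(pm); i=1+st[1:,4].argmax(); print('plate',rect(P[l==i]),st[i,4])
sm=((near<32)&(V<60)&(L[...,1]>70)).astype(np.uint8); n,l,st,c=cv2.connectedComponentsWithStats(sm); i=1+st[1:,4].argmax(); q=P[l==i]
print('slot',rect(q),st[i],c[i])
E
python3 slot.py
```

```text
time_s: 11.52
eef_pos: [0.5294, -0.0031, 0.2154]
ee_rot: [0.7, -0.699, -0.103, 0.105]
force: [0.5, -0.3, 0.1]
grip_width: 0.0112
time_s: 12.28
eef_pos: [0.5627, 0.1779, 0.2155]
ee_rot: [-0.699, 0.7, 0.103, -0.105]
force: [0.2, 0.0, -0.1]
grip_width: 0.0112
y -40 n 74 z -11.4..11.2 med -0.1 x -18.0..-11.4
y -5 n 24 z -2.8..2.5 med 0.2 x -4.3..-3.0
y 0 n 32 z -4.0..3.8 med -0.5 x -4.2..-1.7
y 5 n 28 z -4.1..3.8 med -0.1 x -4.4..-1.3
y 10 n 29 z -4.2..3.9 med 0.2 x -4.3..-1.4
y 15 n 26 z -4.3..4.1 med -0.1 x -4.3..-0.8
y 20 n 23 z -3.9..3.6 med 0.3 x -4.3..-1.0
y 25 n 23 z -4.0..4.3 med 0.3 x -4.3..-0.5
y 30 n 22 z -4.1..3.8 med -0.1 x -4.3..-0.2
y 35 n 179 z -3.9..4.4 med 0.3 x -16.5..-3.2
y 40 n 16 z -3.5..3.6 med -0.1 x -16.9..-16.0
pos [562.9 177.4 215.9] yaw 106.86 tilt [-2.3e-03 -1.0e+00 -4.0e-04] rotvec(tool,deg) [ 0.02 -0.04 -0.13]
shift now-axes [ 0.2 10.9  1.3] after-turn axes [ 0.2 10.9  1.3] t 12.325 w 0.01092906442133072 F [-0.12  0.29 -0.75] q [17.5 24.1 17.9 84.  -0.   0.6]
otsu 204.0
plate (array([557140.5, 197321.5]), array([63874. , 81317.8]), 17.8) 2306
slot (array([558264.8, 176726.1]), array([27409.3, 10593. ]), 16.8) [256 161  10  24 219] [260.51141553 171.61187215]
```

View pics/w5.png

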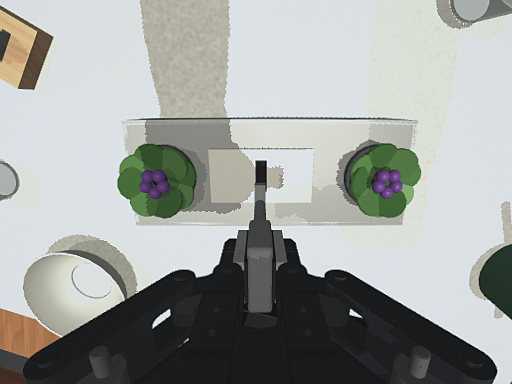

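The wrist view shows the plate spanning columns 208–314 and rows 148–203. The slot is at about (261,172), partly hidden by the held post. I'll measure its edges in the tool frame.

```bash
python3 - <<'E'
from h import *
f=np.load('pics/w5.npz'); p=f['p']; ci=viewer.camera_info('wrist'); s,Rt=tool(); M=Rt.as_matrix()
V=cv2.GaussianBlur(p,(3,3),0).max(2).astype(float)
T=lambda uv:((plane(ci,uv,.086)-s['eef_pos'])@M*1000)
def edge(line,i0,i1):
    g=np.diff(line[i0:i1]); k=np.abs(g).argmax(); a=np.abs(g[max(0,k-1):k+2]); return i0+max(0,k-1)+ (a*np.arange(len(a))).sum()/a.sum()+.5
for v in range(163,184,3):
    a=edge(V[v],250,261); b=edge(V[v],261,274); q=T([[a,v],[b,v]]); print('slot row',v,q[:,2].round(1),'mid',q[:,2].mean().round(2),'x',q[0,0].round(1))
for u in (259,261,263): e=edge(V[:,u],153,168); print('slot front',u,e,T([[u,e]])[0].round(1))
for v in range(155,200,8):
    a=edge(V[v],198,218); b=edge(V[v],300,324); q=T([[a,v],[b,v]]); print('plate row',v,q[:,2].round(1),'mid',q[:,2].mean().round(2),'x',q[:,0].round(1))
for u in (215,225,235,245,285,295,305): e=edge(V[:,u],140,156); k=edge(V[:,u],195,212); q=T([[u,e],[u,k]]); print('plate col',u,q[:,0].round(1),'mid',q[:,0].mean().round(2),'z',q[0,2].round(1))
E
```

```text
slot row 163 [-5.   7.8] mid 1.39 x -15.8
slot row 166 [-4.9  7.8] mid 1.46 x -12.3
slot row 169 [-5.   7.8] mid 1.37 x -8.8
slot row 172 [-5.1  7.8] mid 1.36 x -5.2
slot row 175 [-5.   7.8] mid 1.4 x -1.7
slot row 178 [-5.   7.8] mid 1.41 x 2.0
slot row 181 [-5.1  7.9] mid 1.41 x 5.6
slot front 259 160.29781420765028 [-19.  130.4  -0.7]
slot front 261 160.28453038674033 [-19.  130.4   1.6]
slot front 263 160.27472527472528 [-19.  130.4   3.9]
plate row 155 [-58.7  60.8] mid 1.06 x [-25.2 -25.2]
plate row 163 [-58.8  60.8] mid 0.99 x [-15.9 -15.9]
plate row 171 [-58.6  60.9] mid 1.15 x [-6.5 -6.5]
plate row 179 [-58.8  60.9] mid 1.08 x [3.1 3.1]
plate row 187 [-59.   61.5] mid 1.23 x [12.9 12.9]
plate row 195 [-58.7  61.7] mid 1.51 x [22.8 22.8]
plate col 215 [-31.8  42.2] mid 5.2 z -50.7
plate col 225 [-31.8  32.1] mid 0.18 z -39.3
plate col 235 [-39.2  40.4] mid 0.62 z -27.7
plate col 245 [-31.7  28.8] mid -1.44 z -16.6
plate col 285 [-31.6  32.2] mid 0.3 z 28.9
plate col 295 [-31.6  32. ] mid 0.22 z 40.2
plate col 305 [-31.7  32. ] mid 0.14 z 51.6
```

```bash
python3 -m handwheel '[[[0,0,1.4,0,0,0,0],[0,25,0,0,0,0,0],[0,25,0,0,0,0,0],[0,20,0,0,0,0,0],[0,8,0,0,0,0,0],[0,0,0,0,0,0,0],[0,0,0,0,0,0,0]]]'
python3 - <<'E'
from h import *
p,d=viewer.grab_frame('wrist'); ci=viewer.camera_info('wrist'); s,Rt=tool(); M=Rt.as_matrix(); L=(cloud(ci,d)-s['eef_pos'])@M*1000
plan((562.7,178.7,205),106.9)
V=cv2.GaussianBlur(p,(3,3),0).max(2).astype(float)
T=lambda uv:((plane(ci,uv,.086)-s['eef_pos'])@M*1000)
# predicted pixel of the slot's front end, in tool frame (x=-19..-17)
uv=project(ci,s['eef_pos']+M@(np.array([-18,0,0])/1000)+np.array([0,0,.086-s['eef_pos'][2]])); print(uv)
u0,v0=uv[0].round().astype(int)
for v in range(v0-6,v0+12,3): print(v,T([[u0,v]])[0,0].round(1),[int(V[v,u]) for u in range(u0-14,u0+15,2)],T([[u0-14,v],[u0+14,v]])[:,2].round(1))
for y in (34,38,41,44):
    m=(abs(L[...,1]-y)<1.5)&(abs(L[...,0])<22)&(abs(L[...,2])<9); q=L[m]
    if len(q)>2: print(y,len(q),np.percentile(q,[3,97],axis=0).round(1))
E
```

```text
time_s: 13.25
eef_pos: [0.5638, 0.1796, 0.1401]
ee_rot: [0.7, -0.699, -0.104, 0.103]
force: [-0.4, 0.2, -1.0]
grip_width: 0.0113
pos [563.9 179.7 140.1] yaw 106.88 tilt [ 0.0022 -1.      0.    ] rotvec(tool,deg) [-0.   -0.02  0.13]
shift now-axes [ -1.3 -64.9  -0.6] after-turn axes [ -1.4 -64.9  -0.6] t 13.3 w 0.011541032178837863 F [-0.24 -0.27 -0.62] q [17.7 25.6  9.1 73.3 -0.   0.8]
[[259.63037444 177.17458564]]
171 -23.7 [191, 191, 191, 191, 192, 192, 230, 239, 238, 238, 238, 237, 237, 237, 237] [-11.9  12.6]
174 -21.0 [191, 191, 191, 121, 96, 98, 103, 129, 126, 120, 175, 241, 237, 237, 237] [-12.   12.6]
177 -18.3 [191, 191, 198, 81, 25, 31, 32, 38, 45, 35, 123, 244, 237, 237, 237] [-12.   12.7]
180 -15.6 [191, 191, 199, 83, 27, 32, 33, 31, 39, 24, 121, 242, 238, 240, 240] [-12.1  12.7]
183 -12.8 [190, 191, 199, 82, 38, 64, 62, 61, 62, 53, 147, 199, 180, 184, 191] [-12.1  12.7]
186 -10.0 [190, 190, 198, 80, 70, 125, 122, 122, 122, 116, 107, 165, 161, 184, 190] [-12.1  12.8]
34 146 [[-16.3  33.3  -3.8]
 [ -3.2  35.5   4.4]]
38 13 [[-16.9  36.6  -2.7]
 [ -8.1  39.4   3.6]]
41 8 [[-16.6  40.1  -3.7]
 [-16.2  41.7   3.5]]
```

```bash
python3 -m handwheel '[[[-1.4,0,-0.4,0,0,0,0],[0,3,0,0,0,0,0],[0,3,0,0,0,0,0],[0,1.5,0,0,0,0,0],[0,1.5,0,0,0,0,0],[0,1,0,0,0,0,0],[0,1,0,0,0,0,0],[0,1,0,0,0,0,0],[0,0,0,0,0,0,0]]]'
python3 -c "
from h import *
plan((562.7,178.7,107),106.9)"
```

```text
time_s: 14.42
eef_pos: [0.5618, 0.1788, 0.1268]
ee_rot: [-0.699, 0.699, 0.104, -0.104]
force: [0.3, 0.6, -0.9]
grip_width: 0.011
pos [561.8 178.8 126.8] yaw 106.89 tilt [-2.e-04 -1.e+00 -0.e+00] rotvec(tool,deg) [ 0.   -0.01 -0.01]
shift now-axes [ 0.8 19.8 -0.3] after-turn axes [ 0.8 19.8 -0.3] t 14.425 w 0.01104540378115714 F [ 0.3   0.58 -0.92] q [17.7 25.9  7.5 71.6 -0.   0.8]
```

No contact force with the underside at about 84 mm, so the foot is in the slot. Continuing down.

```bash
python3 -m handwheel '[[[0,2,0,0,0,0,0],[0,2,0,0,0,0,0],[0,2,0,0,0,0,0],[0,1,0,0,0,0,0],[0,0,0,0,0,0,0],[0,0,0,0,0,0,0]]]'
python3 -m handwheel '[[[0,1,0,0,0,0,0],[0,1,0,0,0,0,0],[0,1,0,0,0,0,0],[0,1,0,0,0,0,0],[0,0,0,0,0,0,0],[0,0,0,0,0,0,0]]]'
python3 -c "
from h import *
plan((562.7,178.7,107),106.9)"
```

```text
time_s: 15.18
eef_pos: [0.5619, 0.1788, 0.12]
ee_rot: [0.699, -0.699, -0.104, 0.104]
force: [-0.3, 0.6, -0.5]
grip_width: 0.0108
time_s: 15.92
eef_pos: [0.5621, 0.1789, 0.1171]
ee_rot: [0.7, -0.699, -0.104, 0.103]
force: [-1.2, 0.6, 5.5]
grip_width: 0.0114
pos [562.1 178.9 117.1] yaw 106.89 tilt [ 0.0013 -1.      0.    ] rotvec(tool,deg) [-0.   -0.01  0.07]
shift now-axes [ 0.5 10.1 -0.3] after-turn axes [ 0.5 10.1 -0.3] t 15.925 w 0.011442771486987243 F [-1.18  0.58  5.51] q [17.7 26.3  6.5 70.2 -0.   0.8]
```

```bash
python3 -m handwheel '[[[0,1.5,0,0,0,0,0],[0,1.5,0,0,0,0,0],[0,1.5,0,0,0,0,0],[0,1.5,0,0,0,0,0],[0,1,0,0,0,0,0],[0,0,0,0,0,0,0],[0,0,0,0,0,0,0]]]'
python3 -m handwheel '[[[0,1,0,0,0,0,0],[0,1,0,0,0,0,0],[0,0,0,0,0,0,0],[0,0,0,0,0,0,0]]]'
python3 held.py | tail -3; python3 -c "
from h import *
plan((562.7,178.7,107),106.9)"
```

```text
time_s: 16.8
eef_pos: [0.5622, 0.1789, 0.1109]
ee_rot: [0.7, -0.699, -0.105, 0.103]
force: [-2.4, -0.3, 9.3]
grip_width: 0.0111
time_s: 17.3
eef_pos: [0.5622, 0.1789, 0.1092]
ee_rot: [0.7, -0.699, -0.105, 0.103]
force: [-3.4, -1.3, 10.4]
grip_width: 0.0109
y 35 n 165 z -4.1..4.4 med 0.3 x -15.4..-3.2
y 40 n 43 z -7.4..6.3 med -5.7 x -11.6..14.9
y 45 n 114 z -7.5..6.3 med -4.9 x -12.7..15.9
pos [562.2 178.9 109.1] yaw 106.9 tilt [ 0.0022 -1.      0.    ] rotvec(tool,deg) [-0.   -0.    0.12]
shift now-axes [ 0.4  2.1 -0.4] after-turn axes [ 0.4  2.1 -0.4] t 17.35 w 0.011365070359037534 F [-3.08 -1.2   9.77] q [17.7 26.5  5.7 69.1  0.   0.8]
```

```bash
python3 -m handwheel '[[[-1,0,0,0,0,0,0],[0,0.7,0,0,0,0,0],[0,0.6,0,0,0,0,0],[0,0,0,0,0,0,0],[0,0,0,0,0,0,0]]]'
python3 -c "
from h import *
plan((562.7,178.7,107),106.9)"
```

```text
time_s: 17.98
eef_pos: [0.5621, 0.1789, 0.1083]
ee_rot: [0.7, -0.699, -0.105, 0.102]
force: [-1.4, -0.2, 10.7]
grip_width: 0.0113
pos [562.1 178.9 108.3] yaw 106.9 tilt [ 0.004 -1.     0.   ] rotvec(tool,deg) [-0.   -0.    0.23]
shift now-axes [ 0.6  1.3 -0.3] after-turn axes [ 0.6  1.3 -0.3] t 17.975 w 0.011267664194797007 F [-1.44 -0.2  10.7 ] q [17.7 26.5  5.5 68.8 -0.   0.8]
```

```bash
python3 -m handwheel '[[[0,0.8,0,0,0,0,0],[0,0,0,0,0,0,0],[0,0,0,0,2,0,0],[0,0,0,0,2,0,0],[0,0,0,0,2,0,0],[0,0,0,0,0,0,0]]]'
python3 -c "
from h import *
plan((562.7,178.7,107),16.9); print(telemetry.sense()['torque'])"
```

```text
time_s: 18.73
eef_pos: [0.5629, 0.1792, 0.1079]
ee_rot: [0.704, -0.703, -0.069, 0.065]
force: [-0.3, 0.2, 11.7]
grip_width: 0.0114
pos [562.9 179.2 107.9] yaw 100.89 tilt [ 5.9e-03 -1.0e+00  7.0e-04] rotvec(tool,deg) [-0.28 83.99  0.25]
shift now-axes [-0.3  0.9 -0.4] after-turn axes [ 0.4  0.9 -0.3] t 18.725 w 0.01136921935779379 F [-0.35  0.15 11.69] q [17.7 26.5  5.4 68.6  0.   6.8]
[-1.27948073e-01  3.41919996e-01 -3.73727367e-05]
```

Turning freely, with no torque about the vertical. Continuing.

```bash
python3 -m handwheel '[[[0,0,0,0,4,0,0],[0,0,0,0,4,0,0],[0,0,0,0,4,0,0],[0,0,0,0,4,0,0],[0,0,0,0,4,0,0],[0,0,0,0,4,0,0]]]'
python3 -c "
from h import *
plan((562.7,178.7,107),16.9); print(telemetry.sense()['torque'])"
```

```text
time_s: 19.48
eef_pos: [0.5635, 0.1792, 0.1081]
ee_rot: [0.703, -0.701, 0.079, -0.084]
force: [0.4, -0.7, 10.6]
grip_width: 0.0109
pos [563.5 179.2 108.1] yaw 76.77 tilt [ 0.0062 -1.      0.0035] rotvec(tool,deg) [-0.37 59.86  0.22]
shift now-axes [-0.7  1.1 -0.7] after-turn axes [ 0.3  1.1 -0.9] t 19.475 w 0.010882390227310438 F [ 0.4  -0.72 10.59] q [17.6 26.5  5.5 68.6 -0.  30.9]
[-0.12873548  0.14629014  0.02941261]
```

```bash
python3 -m handwheel '[[[0,0.3,0,0,6,0,0],[0,0,0,0,6,0,0],[0,0,0,0,6,0,0],[0,0,0,0,6,0,0],[0,0,0,0,6,0,0],[0,0,0,0,0,0,0]]]'
python3 -m handwheel '[[[0,0,0,0,6,0,0],[0,0,0,0,6,0,0],[0,0,0,0,6,0,0],[0,0,0,0,6,0,0],[0,0,0,0,6,0,0],[0,0,0,0,0,0,0],[0,0,0,0,0,0,0]]]'
python3 -c "
from h import *
plan((562.7,178.7,107),16.9); print(telemetry.sense()['torque'])"
```

```text
time_s: 20.23
eef_pos: [0.5636, 0.1794, 0.1079]
ee_rot: [0.659, -0.656, 0.258, -0.262]
force: [-0.0, -0.1, 11.5]
grip_width: 0.0114
time_s: 21.1
eef_pos: [0.5637, 0.1794, 0.1079]
ee_rot: [0.57, -0.566, 0.42, -0.423]
force: [-0.6, -0.2, 11.5]
grip_width: 0.011
pos [563.7 179.4 107.9] yaw 16.89 tilt [-1.0e-04 -1.0e+00  7.7e-03] rotvec(tool,deg) [-0.44 -0.01 -0.01]
shift now-axes [ 0.4  0.9 -1.2] after-turn axes [ 0.4  0.9 -1.2] t 21.1 w 0.010990284604221422 F [-0.57 -0.25 11.49] q [17.7 26.5  5.5 68.5  0.  90.8]
[-0.01621069  0.00654346 -0.06006892]
```

Turned the full 90°. Letting it up into the recess.

```bash
python3 -m handwheel '[[[0,-1.5,-0.6,0,0,0,0],[0,-1.5,-0.4,0,0,0,0],[0,-1.5,0,0,0,0,0],[0,-1,0,0,0,0,0],[0,0,0,0,0,0,0],[0,0,0,0,0,0,0]]]'
python3 -m handwheel '[[[0,-0.7,0,0,0,0,0],[0,-0.5,0,0,0,0,0],[0,0,0,0,0,0,0],[0,0,0,0,0,0,0]]]'
python3 -c "
from h import *
plan((562.7,178.7,115),16.9); print(telemetry.sense()['torque'])"
```

```text
time_s: 21.85
eef_pos: [0.5635, 0.1793, 0.1131]
ee_rot: [0.571, -0.565, 0.419, -0.423]
force: [1.5, -0.4, 8.6]
grip_width: 0.0113
time_s: 22.35
eef_pos: [0.5635, 0.1793, 0.1142]
ee_rot: [0.571, -0.565, 0.419, -0.423]
force: [1.9, 1.4, 7.7]
grip_width: 0.0111
pos [563.5 179.3 114.2] yaw 16.89 tilt [-2.0e-04 -1.0e+00  8.8e-03] rotvec(tool,deg) [-0.5  -0.01 -0.01]
shift now-axes [ 0.4 -0.9 -0.9] after-turn axes [ 0.4 -0.8 -0.9] t 22.35 w 0.011068453890927029 F [1.86 1.35 7.73] q [17.7 26.2  5.9 69.2  0.  90.8]
[ 0.24485394 -0.64116722 -0.04646222]
```

```bash
python3 -m handwheel '[[[0,-0.5,0,0,0,0,0],[0,-0.4,0,0,0,0,0],[0,0,0,0,0,0,0],[0,0,0,0,0,0,0]]]'
python3 -m handwheel '[[[0,0,0,0,0,0,0.05],[0,0,0,0,0,0,0.15],[0,0,0,0,0,0,0.2],[0,0,0,0,0,0,0.25],[0,0,0,0,0,0,0.35],[0,0,0,0,0,0,0.4],[0,0,0,0,0,0,0.45],[0,0,0,0,0,0,0.45]]]' 20
python3 -c "
from h import *
plan((562.7,178.7,115),16.9)
p,d=viewer.grab_frame('wrist'); cv2.imwrite('pics/w6.png',p[:,:,::-1])
ci=viewer.camera_info('wrist'); s,Rt=tool(); L=(cloud(ci,d)-s['eef_pos'])@Rt.as_matrix()*1000; C=cloud(ci,d)*1000
m=(C[...,2]>150)&(C[...,2]<195)&(abs(L[...,2])<16)&(abs(L[...,0])<25); print('head',rect(C[m]/1000),m.sum(),np.percentile(C[m][:,2],[2,50,98]).round(1))
"
```

```text
time_s: 22.85
eef_pos: [0.5634, 0.1793, 0.1149]
ee_rot: [0.57, -0.566, 0.419, -0.423]
force: [2.4, 1.0, 7.1]
grip_width: 0.0111
time_s: 23.85
eef_pos: [0.5599, 0.1782, 0.1121]
ee_rot: [-0.568, 0.568, -0.421, 0.421]
force: [0.2, -0.4, -1.0]
grip_width: 0.0385
pos [559.9 178.2 112.1] yaw 16.9 tilt [ 0.e+00 -1.e+00 -1.e-04] rotvec(tool,deg) [ 0. -0.  0.]
shift now-axes [ 0.4 -2.9  2.8] after-turn axes [ 0.4 -2.9  2.8] t 23.85 w 0.038453521673344884 F [ 0.22 -0.36 -1.04] q [17.7 26.3  5.7 69.5 -0.  90.8]
head (array([563. , 178.8]), array([12.1, 35.8]), 16.9) 2395 [158.  186.6 188. ]
```

View pics/w6.png

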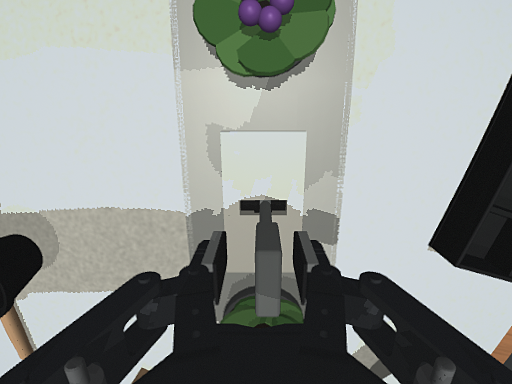

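The post stands upright between the open pads (head at (267,268)), with its top at 187 mm, i.e. the underside at 72 mm, and the T-foot across the slot. Retreating straight up.

```bash
python3 -m handwheel '[[[0,0,2.5,0,0,0,0.5],[0,-20,0,0,0,0,0.5],[0,-30,0,0,0,0,0.5],[0,-30,0,0,0,0,0.5],[0,-30,0,0,0,0,0.5],[0,-30,0,0,0,0,0.5],[0,0,0,0,0,0,0.5],[0,0,0,0,0,0,0.5],[0,0,0,0,0,0,0.5]]]'
python3 -c "
from h import *
plan((562.7,178.7,115),16.9)
p,d=viewer.grab_frame('wrist'); ci=viewer.camera_info('wrist'); C=cloud(ci,d)*1000
n=np.hypot(C[...,0]-563,C[...,1]-179)<28
m=n&(C[...,2]>180)&(C[...,2]<193); print('head top',rect(C[m]/1000),m.sum(),np.percentile(C[m][:,2],[2,50,98]).round(1))
for z in range(95,160,10):
    q=C[n&(abs(C[...,2]-z)<4)]
    if len(q)>3: print('shaft',z,np.median(q,0).round(1),len(q))
p,d=viewer.grab_frame('top'); ci=viewer.camera_info('top'); C=cloud(ci,d)*1000
m=(C[...,2]>95)&(C[...,2]<120)&(np.hypot(C[...,0]-503,C[...,1]+191)<30); print('knob',rect(C[m]/1000),m.sum())
"
```

```text
time_s: 25.02
eef_pos: [0.5616, 0.1787, 0.2505]
ee_rot: [-0.567, 0.569, -0.422, 0.42]
force: [0.7, -0.5, -0.6]
grip_width: 0.0427
pos [561.6 178.7 250.5] yaw 16.9 tilt [ 0.     -1.     -0.0029] rotvec(tool,deg) [ 0.17 -0.    0.  ]
shift now-axes [  0.4 135.5   1.5] after-turn axes [  0.4 135.5   1.1] t 25.025 w 0.0426636742679771 F [ 0.71 -0.54 -0.56] q [17.7 23.8 22.6 89.   0.  90.8]
head top (array([563.4, 178.5]), array([11.5, 35.7]), 16.8) 486 [183.  186.9 188.4]
shaft 155 [557.8 195.3 156.1] 10
knob (array([ 503.6, -190.4]), array([24.6, 23.2]), 0.8) 119
```

```bash
python3 -c "
from rig import finish_job
print(finish_job())"
```

```text
the job is handed in; nothing more can be done
None
```

The label post is locked in the planter's slot plate, standing upright and released, and I handed the job in at about 25 s of the 72 s allowed. The hand-in reports no verdict, so the results below come from my own checks.

**What went wrong on the way:** The first grasp missed. Both cameras showed the fingertips about 40 mm short of the reported TCP. As the fingers shut they apparently brushed the head, and the post ended up leaning about 18° in its slot. I moved the open jaws around the leaning head, brought it upright and gripped it. The rest of the job used the measured offset.

**How the lock went:**
- **Insertion:** The foot entered the slot with no noticeable force.
- **Pressing down:** It went to an underside height of about 65 mm. The wrist force stayed under about 12 N, with about 3 N sideways for a moment.
- **Turn and release:** The 90° turn met almost no resistance, and the post rose into the recess before I let go.

**Last checks, with the arm clear above the post:**
- **Height:** The head's top is at 187 mm, which puts the foot's underside at 72 mm.
- **Position:** The head's top is centred at (563.4, 178.5) mm, within about 1 mm of the slot centre as I measured it.
- **Direction:** The head and foot lie along the trough's y axis to about 0.1°.
- **Upright:** I took this from the head's position and level top. The shaft was hidden from the camera, so I couldn't check it directly.
- **Tamper:** Its knob is within 1 mm of where it started.

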